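# Seat a milling blank in its holder and secure it

### The arm

A 7-joint arm with a two-finger parallel gripper is mounted at the origin on a cart in front of the work surface, level with it; the furniture and walls round the work are solid. World frame = base frame: x ahead of the robot, y to its left, z up, the work surface at z = 0. Lengths are in mm, angles in rad, forces in N, time in s.
With the tool pointing down it reaches from about 425 to 925 mm from the base axis. Payload 6.8 kg.
Tool frame: the origin (TCP) lies on the centre line of the jaws, within the pads' length; the fingertips stand 14 mm ahead of it and the grasp point (between the pads) lies 5 mm behind it (tips_ahead is the distance from the TCP to the fingertips, in mm); z points along the fingers, y is the line along which they close (so a half turn about z gives the same grasp; the last joint's range is limited). The gripper opens to 88 mm and grips with 3 to 60 N. Pads are 20 mm wide; open, the fingers measure 115 mm over their backs; the gripper's body (75 mm by 178 mm) begins 61 mm behind the grasp point.
Start: joints at [1.232, 0.477, 0.022, 1.555, -0.011, 1.109, -0.083], TCP at [154.418, -657.116, 236.664] pointing down, gripper open.
Joint ranges: [-2.96, 2.96], [-0.34, 2.1], [-1.41, 1.46], [0.24, 2.44], [-1.37, 4.51], [0.17, 1.92], [-2.96, 2.96]. Speed limits (rad/s): [2.39, 2.39, 3.14, 3.14, 3.14, 3.14, 3.14].

### API

Orientations are given as a unit quaternion [x, y, z, w].
In Python, from station import observe, snapshot, finish_job, tips_ahead gives the robot as it stands.
- The arm moves only by the shell command python3 -m jog 'ROWS' [OPENING]. ROWS is JSON, a list of rows, each a list of 6 numbers: the shift along the tool's x, y, z each as a share of 0.1 m, from -1 to 1, then the turn, a rotation vector about the tool's x, y, z each as a share of 120 degrees, from -1 to 1. In form: [[tx, ty, tz, rx, ry, rz], ...]. A call has 1 to 8 rows; each row is the pose to reach, as a shift and turn from the pose commanded when the call began, along the tool's axes at that moment; what a row does not reach only later rows make up. A row lasts 1/12 s, in which the tool goes at most 41.7 mm and 7.16 degrees, less where a joint would pass 70% of its speed; a pose out of reach is approached as far as the arm can. A call with a number of a shift or a turn outside -1 to 1 is refused whole. A call with a gripper value outside its range is refused whole. OPENING is the opening, from -1 (shut) to 1 (fully open), set as the call begins (- or left out, the last holds). The fingers move at their own pace and stop on an object; the grip force is fixed at half the most. Time passes only in rows, so rows that repeat a pose let the fingers close. It gives the time, the measured TCP pose, the force, the opening and the grip force at its end, in the units of the state.
- observe(): the state, without advancing time (a new reading comes with each control period).
- snapshot(name): name is "side" or "top" or "wrist"; returns a dict with "image" (384x512x3 uint8, red, green, blue), "z_map" (384x512 float32, mm along the optical axis (not along the pixel's ray), 0 where there is no reading), "vertical_fov" (degrees; the focal length in pixels is half the picture's height over the tangent of half this angle, whatever the lens; pixels are square), "cx", "cy" (the principal point, pixels), "R" (3x3) and "t" (3): a world point X has camera coordinates R X + t. Camera axes: x right, y down, z forward; pixel columns grow to the right and rows downward; lengths in mm; the calibration is good to about 2 mm. A picture is of the moment at which its call begins.
- finish_job(): hands the job in; it is judged then, once.
The state is a dict: "clock": time; "qpos": joint angles; "dq": joint speeds; "joint_efforts": joint torques, N m; "eef_pos": TCP position; "tcp_rot": TCP orientation; "force": force on the tool from outside, world axes, zero at the start; "wrist_torque": the same for the moment, N m; "finger_gap": opening from 0.0 (shut) to 1.0 (fully open); "finger_force": force on a finger pad.
Only numpy, scipy, OpenCV 4.12 (cv2) and the standard library are available. Lean on these libraries where they do the work, as an engineer would, in place of code of your own. Each camera call takes 0.05 s, during which the arm holds its last target. There are 200 camera calls.

### The job

The white milling blank lies loose on the loading plate: nudge it along the plate with the fingertips, over the edge of the round recess, until it drops in and lies flat on the floor of the recess. Then push the steel retaining tab round by its pin until it points at the middle of the recess, over the seated blank. Only push: never lift or tip up the blank, and leave the other things where they stand.

Things in the scene. Friction and masses are not known exactly. Their poses are not given: they have to be found in the camera images.
- plate: Dark steel loading plate screwed to the bench, 116 mm (its x) by 200 mm (its y) and 20 mm thick, with a round recess 75 mm wide and 9 mm deep near its -y end and a plain flat deck on its +y half. Origin: centre of its underside, on the bench top; z up.
- recess (a point): Centre of the recess's mouth, level with the plate's top face (20 mm above the bench); 36 mm from the plate's centre towards its -y end. The recess's flat floor lies 9 mm below this point.
- disc: Loose round white milling blank, 70 mm in diameter, 12 mm thick, edges bevelled 1.5 mm, 0.1 to 0.2 kg, lying flat on the plate's deck beside the recess. Origin: centre of its underside. It fits the recess with 2.5 mm to spare all round; seated, its underside is 9 mm below the plate's top face and its top 3 mm above that face.
- tab (a joint): Flat steel retaining tab, 16 mm wide, 44 mm from pivot to tip, swinging level beside the recess, 4.5 to 9.5 mm above the plate's top face. 0 (a stop): swung right away; grows clockwise seen from above; 1.57 (the other stop): points at the middle of the recess, 1.5 mm above a seated disc. Light friction (about 1 N at its pin); stays where it is left.
- tab_pivot (a point): The tab's pivot axis, at the level of the plate's top face; 55 mm from the recess's centre. The pivot screw's head rises 14.5 mm above the plate's top face.
- tab_pin (a point): Middle of the exposed upright pin on the tab, a steel pin 9 mm in diameter and 34 mm from the pivot axis, by which the tab is pushed round. It rises from the tab's upper face, 9.5 mm above the plate's top face, to 35.5 mm above it.
- jar: Bystander, to be left alone: small round jar with a pale lid, 38 mm in diameter, 40 mm high. Origin: centre of its underside.
- bur_block: Bystander, to be left alone: white block set with small burs, 34 x 80 mm, 43 mm high. Origin: centre of its underside.
- case: Bystander, to be left alone: flat black case, 109 x 104 mm, 36 mm high. Origin: centre of its underside.
- box: Bystander, to be left alone: small open box, 72 x 60 mm, 27 mm high. Origin: centre of its underside.
Mind the look-alikes: they are no part of the job. What is shaped like the disc but blue is not meant.

How it is judged (in metres and radians):
On the way, in this order (a step that is already met when the one before it is completed fails the run):
1. the blank lies flat at the bottom of the recess while the tab is still swung away (z of disc in the frame of plate below 0.0135 m and horizontal distance between disc and recess below 0.005 m and angle between disc's own z axis and vertical below 0.05 rad and value of joint tab below 0.8 rad), for 0.2 s.
2. the tab is swung over the seated blank (z of disc in the frame of plate below 0.0135 m and horizontal distance between disc and recess below 0.005 m and angle between disc's own z axis and vertical below 0.05 rad and value of joint tab above 1.25 rad), for 0.2 s.
At the end, for the whole second after the job is handed in: The blank lies at rest in the recess, its underside within 2.5 mm of the recess floor's height, level within 0.05 rad and within 5 mm of the recess's centre, and the tab is past 1.25 rad of its 1.57 rad swing, over the blank (all of step 2 and linear speed of disc below 0.02 m/s); the robot touches nothing.
It fails at once if the blank was lifted (its centre more than 8 mm above the plate's top face) (z of disc in the frame of plate above 0.028 m).
It fails at once if the blank was tipped up (more than 0.45 rad) (angle between disc's own z axis and vertical above 0.45 rad).
It fails at once if another thing was moved more than 25 mm (distance of any of jar, bur_block, case, box from where it was at the start of the episode above 0.025 m).
It also fails if it takes over 54 s, if anything falls off the work surface, if the arm or the gripper's body presses on something with over 40 N, if the wrist force passes 120 N, or if a joint passes its speed limit or range.

## Working session

There is one attempt and no reset: what is moved stays moved. The work goes in short steps, Python scripts to look and compute and a shell command to move; the robot and the scene stay as the last step left them, time stands still between calls to the robot, and variables do not carry over. Pictures are saved under pics/ and viewed, at most 10 in all, crops included, and the job is handed in when it is done.

```bash
mkdir -p pics; cat > h.py <<'E'
import numpy as np, cv2
from station import observe, snapshot
def cam(n):
    s=snapshot(n); s['f']=s['image'].shape[0]/2/np.tan(np.radians(s['vertical_fov'])/2); np.save('pics/'+n+'.npy',s,allow_pickle=True); return s
def load(n): return np.load('pics/'+n+'.npy',allow_pickle=True).item()
def px(s,u,v,z=None):
    """world point at pixel; on plane z (mm) if given, else by depth"""
    d=np.array([(u-s['cx'])/s['f'],(v-s['cy'])/s['f'],1.]); R=np.array(s['R']);t=np.array(s['t'])
    if z is None: return R.T@(d*s['z_map'][int(v),int(u)]-t)
    o=-R.T@t; w=R.T@d; return o+w*(z-o[2])/w[2]
def save(s,name,crop=None,k=1):
    im=s['image'][:,:,::-1]
    if crop: a,b,c,d=crop; im=im[b:d,a:c]
    cv2.imwrite('pics/'+name,cv2.resize(im,None,fx=k,fy=k,interpolation=cv2.INTER_CUBIC))
E
python3 - <<'E'
from h import *
s=cam('top');save(s,'top0.png',k=1.5);print(s['R'],s['t'],s['f'])
w=cam('side');save(w,'side0.png')
print(observe())
E
```

```text
[[-1.33778982e-02 -9.99910440e-01 -3.79704235e-04]
 [-9.90128106e-01  1.33000054e-02 -1.39532950e-01]
 [ 1.39525503e-01 -1.49070176e-03 -9.90217356e-01]] [ 270.50816564  482.32594335 1183.56314577] 367.21614668112153
{'clock': 0.1, 'qpos': array([ 1.23191502,  0.47766099,  0.02234656,  1.55627782, -0.0114924 ,
        1.10930957, -0.08309788]), 'dq': array([ 3.04828894e-04, -1.93210274e-03,  9.33834754e-04, -2.47927737e-03,
       -5.36378688e-04,  1.36476508e-03, -2.86848843e-05]), 'joint_efforts': array([ 4.80698087e-03, -5.84091496e+01,  1.54008441e+00, -2.73311913e+01,
       -5.41685172e-02,  1.31262917e-02,  7.03741807e-05]), 'eef_pos': array([ 154.27597343, -656.63319127,  235.84843252]), 'tcp_rot': array([ 9.93348278e-01,  1.15146059e-01, -1.45602621e-04, -7.49738158e-04]), 'force': array([0.13129516, 0.4646116 , 0.64599216]), 'wrist_torque': array([-0.05353877,  0.00702747, -0.02253872]), 'finger_force': 0.0, 'finger_gap': 1.0008854469152129}
```

View pics/top0.png

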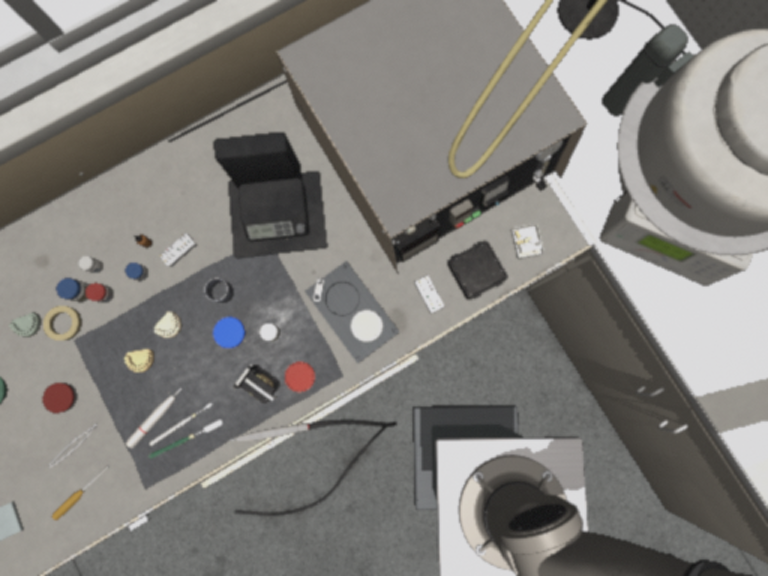

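The plate is at about (350,310) in the 1.5x view, with the white disc at (367,325), the recess at (343,298) and the tab at (319,290). The look-alikes are the blue disc at (228,332) and the red one at (299,377). Neither is white or on the plate, so the one at (367,325) is the blank. I'll confirm that in an enlarged crop.

```bash
python3 - <<'E'
from h import *
s=load('top');save(s,'top1.png',(190,165,290,245),8)
E
```

```text
(no output)
```

View pics/top1.png

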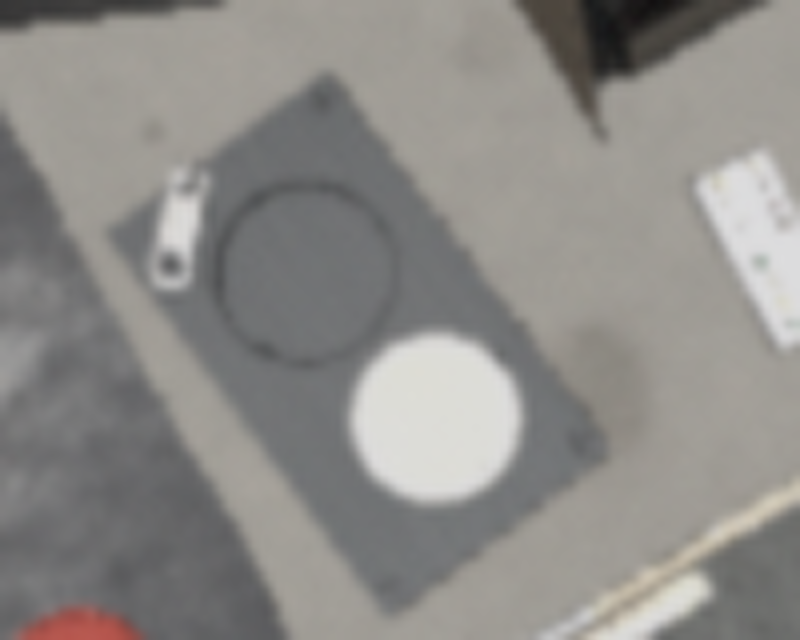

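View pics/side0.png

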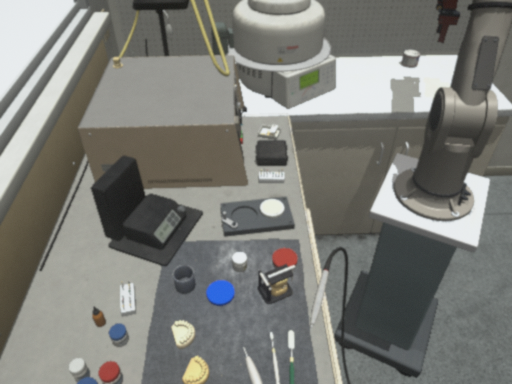

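The side view agrees: one white disc, on the plate's deck. In crop pixels (8x, offset 190,165) the disc centre is (436,417), the recess (307,272), the tab pivot (172,262) and the pin about (188,182). The blue and red discs lie on the mat, off the plate.

```bash
python3 - <<'E'
from h import *
s=load('top')
P=lambda u,v,z:px(s,190+(u-3.5)/8,165+(v-3.5)/8,z)
for n,u,v,z in [('disc',436,417,32),('rec',307,272,20),('piv',172,262,34.5),('pin',188,180,55),('c-+',330,72,20),('c++',605,455,20),('c+2',390,612,20),('c3',110,235,20)]:print(n,P(u,v,z).round(1))
# white disc segmentation by image
im=s['image'].astype(int); m=(im.min(2)>190); m[:, :]&=True
n,l,st,c=cv2.connectedComponentsWithStats(m.astype(np.uint8)); k=l[217,244]; print(c[k],st[k],px(s,*c[k],32))
for u,v in [(244,217),(228,199),(262,180),(300,140),(255,150),(269,178),(212,194)]:print((u,v),px(s,u,v).round(0))
# height map: tall stuff within 200mm of disc
H,W=s['z_map'].shape; U,V=np.meshgrid(np.arange(W),np.arange(H)); Z=s['z_map']
X=(np.stack([(U-s['cx'])/s['f']*Z,(V-s['cy'])/s['f']*Z,Z],-1)-s['t'])@s['R']
d=px(s,244.5,217.1,32); q=X[(X[...,2]>60)&(np.hypot(X[...,0]-d[0],X[...,1]-d[1])<260)&(Z>0)]
print('tall near:',len(q)); 
if len(q): 
  r=np.hypot(*(q[:,:2]-d[:2]).T); o=np.argsort(r)[:200:25]; print(np.c_[q[o],r[o]].round(0)); print(q[:,2].max())
print(observe()['eef_pos'])
E
```

```text
disc [399.6 309.2  32. ]
rec [461.7 363.   20. ]
piv [464.9 417.6  34.5]
pin [496.  408.6  55. ]
c-+ [546.6 353.1  20. ]
c++ [383.8 239.7  20. ]
c+2 [320.5 329.2  20. ]
c3 [478.4 445.4  20. ]
[244.04307692 216.74769231] [234 207  21  20 325] [399.41634097 309.21855358  32.        ]
(244, 217) [399. 309.  33.]
(228, 199) [461. 364.  11.]
(262, 180) [527. 248.  -1.]
(300, 140) [625. 131. 143.]
(255, 150) [570. 270. 243.]
(269, 178) [533. 224.  -1.]
(212, 194) [477. 416.  25.]
tall near: 2182
[[521. 242.  68. 140.]
 [539. 253. 172. 152.]
 [549. 258. 169. 159.]
 [544. 236. 102. 163.]
 [553. 250. 243. 165.]
 [550. 240. 134. 167.]
 [553. 242.  91. 168.]
 [564. 267. 223. 170.]]
246.90288420116553
[ 154.27597343 -656.63319127  235.84843252]
```

The disc is at (399.5, 309.2), the recess at (461.6, 362.8), the pivot at (465, 417.5) and the pin near (498, 412). The push direction is 40.8°. I'll swing the arm round at a safe height first, in stages, watching the joints.

```bash
python3 -m jog '[[0,-0.5,0,0,0,0],[0,-1,0,0,0,0],[0,-1,0,0,0,0],[0,-1,0,0,0,0]]' | tail -3; python3 -m jog '[[0.4,-0.4,0,0,0,0],[0.7,-0.7,0,0,0,0],[1,-1,0,0,0,0],[1,-1,0,0,0,0],[1,-1,0,0,0,0]]' 0 | tail -3; python3 -c "
from h import *
print(observe()['qpos'],observe()['eef_pos'])"
```

```text
force: [0.5, -0.3, 0.3]
finger_gap: 1.0
finger_force: 0.0
force: [-1.1, 0.1, 0.3]
finger_gap: 0.66
finger_force: 0.0
[ 1.05950218  0.16602116 -0.07092216  1.99453783  0.01253044  0.98161085
 -0.35092793] [ 209.25392853 -436.79647197  236.77392838]
```

```bash
python3 -m jog '[[0.4,-0.3,0,0,0,0],[0.7,-0.5,0,0,0,0],[1,-0.6,0,0,0,0],[1,-0.6,0,0,0,0],[1,-0.6,0,0,0,0]]' | grep -i pos; python3 -m jog '[[0.4,-0.3,0,0,0,0],[0.7,-0.6,0,0,0,0],[1,-0.8,0,0,0,0],[1,-0.8,0,0,0,0],[1,-0.8,0,0,0,0]]' | tail -3;python3 -m jog '[[0.3,-0.3,0,0,0,0],[0.7,-0.6,0,0,0,0],[1,-0.8,0,0,0,0],[1,-0.8,0,0,0,0],[1,-0.8,0,0,0,0]]' | tail -3; python3 -m jog '[[0.2,-0.4,0,0,0,0],[0.3,-0.7,0,0,0,0],[0.4,-1,0,0,0,0],[0.4,-1,0,0,0,0],[0.4,-1,0,0,0,0]]' | tail -3;  python3 -c "
from h import *
print(observe())"
```

```text
eef_pos: [291.3, -358.7, 236.9]
force: [-0.5, -0.6, 0.2]
finger_gap: 0.497
finger_force: 0.0
force: [-1.2, -1.5, -0.3]
finger_gap: 0.501
finger_force: 0.0
force: [-0.1, -1.9, 0.1]
finger_gap: 0.503
finger_force: 0.0
{'clock': 2.5167, 'qpos': array([ 0.39913782,  0.16492735, -0.46363577,  2.01013683,  0.08921117,
        0.98614689, -1.44931262]), 'dq': array([0.02665345, 0.00252536, 0.03899009, 0.00259013, 0.00732562,
       0.0008745 , 0.00529727]), 'joint_efforts': array([ -2.0317474 , -34.88952041,  -3.35526802, -25.53436697,
        -0.25265364,  -0.12872484,  -0.18814365]), 'eef_pos': array([463.3835927 , -52.1654169 , 236.49927641]), 'tcp_rot': array([ 9.93399593e-01,  1.14703771e-01, -3.42604337e-04,  4.19200776e-04]), 'force': array([-0.06793848, -1.853411  ,  0.05803358]), 'wrist_torque': array([-0.06037386, -0.03444019, -0.01380462]), 'finger_force': 0.0, 'finger_gap': 0.5031261285225512}
```

```bash
python3 -m jog '[[0.1,-0.4,0,0,0,0],[0.2,-0.7,0,0,0,0],[0.3,-1,0,0,0,0],[0.3,-1,0,0,0,0],[0.3,-1,0,0,0,0]]' | grep pos; python3 -m jog '[[0,-0.4,0,0,0,0],[0,-0.7,0,0,0,0],[-0.1,-1,0,0,0,0],[-0.1,-1,0,0,0,0],[-0.1,-1,0,0,0,0]]' | grep pos;python3 -m jog '[[-0.1,-0.3,0,0,0,0],[-0.2,-0.6,0,0,0,0],[-0.3,-1,0,0,0,0],[-0.3,-1,0,0,0,0],[-0.3,-1,0,0,0,0]]' | grep pos; python3 -m jog '[[-0.15,-0.42,0,0,0,-0.06],[-0.15,-0.42,0,0,0,-0.12],[-0.15,-0.42,0,0,0,-0.17],[-0.15,-0.42,0,0,0,-0.23],[-0.15,-0.42,0,0,0,-0.23],[-0.15,-0.42,0,0,0,-0.23]]' | tail -3;  python3 -c "
from h import *
s=cam('wrist');save(s,'w0.png',k=1.5)
print(observe())"
```

```text
eef_pos: [470.4, 51.9, 236.4]
eef_pos: [437.8, 146.8, 236.5]
eef_pos: [386.3, 238.2, 236.6]
force: [0.1, -0.1, 0.5]
finger_gap: 0.498
finger_force: 0.0
{'clock': 4.3167, 'qpos': array([-0.0682883 ,  0.18972299, -0.78915774,  2.01708418,  0.16071354,
        0.9968004 , -1.80255849]), 'dq': array([-0.01284734, -0.00311445, -0.01057833, -0.00044924, -0.00196924,
        0.00259336, -0.00010614]), 'joint_efforts': array([ 1.09874094e-01, -3.12046015e+01, -3.37878853e+00, -2.53339756e+01,
        2.44964036e-02, -6.70478912e-02,  1.30266021e-01]), 'eef_pos': array([362.77162576, 274.78130299, 236.37220865]), 'tcp_rot': array([ 9.38591792e-01,  3.45029291e-01, -2.31942642e-04,  4.27118061e-04]), 'force': array([-0.50155104,  0.26046669, -0.39073699]), 'wrist_torque': array([-0.06559834,  0.04026405,  0.00270585]), 'finger_force': 0.0, 'finger_gap': 0.5013563610275661}
```

View pics/w0.png

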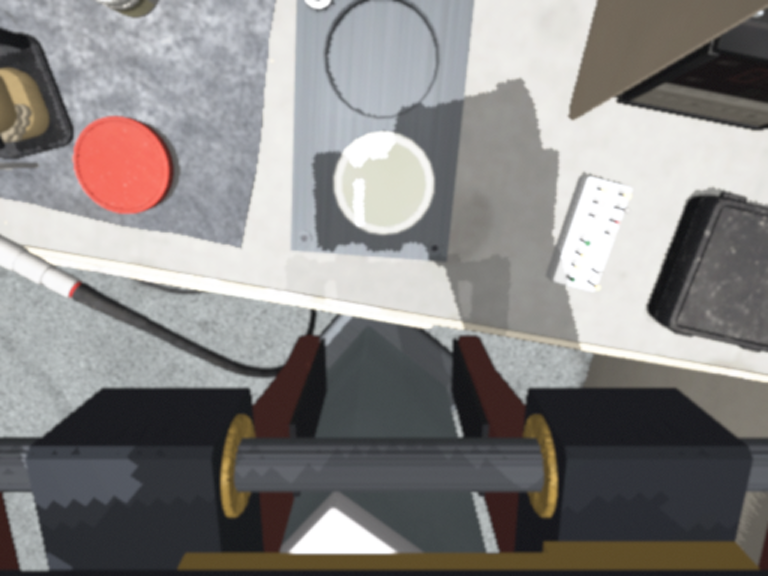

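The wrist view shows the disc at (384,184) and the recess mouth at (382,57), both ahead of the fingers, which are well aligned. I'll refine the positions from here.

```bash
python3 - <<'E'
from h import *
s=load('wrist')
d=px(s,383.5/1.5,184/1.5,32); r=px(s,381.5/1.5,56.5/1.5,20); print(d,r)
o=observe(); yaw=2*np.arctan2(o['tcp_rot'][1],o['tcp_rot'][0]); x=np.array([np.cos(yaw),np.sin(yaw)]); y=np.array([np.sin(yaw),-np.cos(yaw)])
for n,p in (('disc',d),('rec',r),('disc_top',np.array([399.5,309.2])),('rec_top',np.array([461.6,362.8]))):
  e=p[:2]-o['eef_pos'][:2]; print(n,e@x,e@y)
print(px(s,255,123),px(s,255,38),px(s,210,120))
E
```

```text
[400.84002608 309.07351708  32.        ] [463.04246439 363.5257373   20.        ]
disc 51.21517698613043 -1.4712906280937652
rec 133.8756100895656 -2.6714642865632925
disc_top 50.27611925362895 -2.4355719135843046
rec_top 132.30653468630948 -3.0527784769427058
[400.0443652  309.32818281  30.17482231] [464.39650103 363.93672068  10.68424352] [370.78644616 347.61603921  18.81896723]
```

```bash
python3 -m jog '[[0,0,0.3,0,0,0],[0,-0.02,0.6,0,0,0],[0,-0.025,0.9,0,0,0],[0,-0.025,1,0,0,0],[0,-0.025,1,0,0,0]]' | grep -E "pos|force"; python3 -m jog '[[0,0,0.3,0,0,0],[0,0,0.6,0,0,0],[0,0,0.8,0,0,0],[0,0,0.85,0,0,0],[0,0,0.9,0,0,0],[0,0,0.96,0,0,0],[0,0,0.98,0,0,0],[0,0,0.98,0,0,0]]' | grep -E "pos|force";  python3 -c "
from h import *
s=cam('wrist');save(s,'w1.png',k=1.5)
"
```

```text
eef_pos: [358.8, 276.9, 134.6]
force: [0.2, 0.4, 0.9]
finger_force: 0.0
eef_pos: [360.2, 279.2, 39.3]
force: [0.2, -0.2, -0.0]
finger_force: 0.0
```

View pics/w1.png

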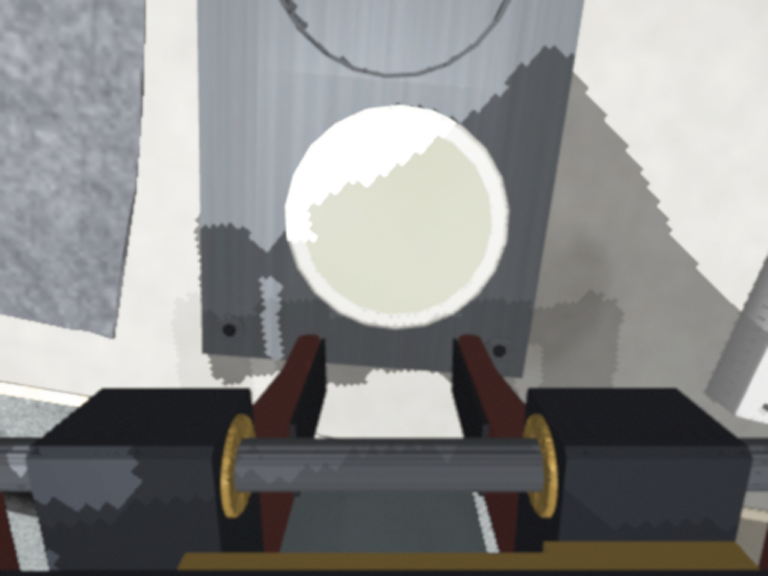

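The disc is at (397,217), just ahead of the open fingers at (325,340) and (455,340), and the recess rim is at (395,75). I'll work out the lateral offset.

```bash
python3 - <<'E'
from h import *
s=load('wrist')
im=s['image']; o=observe(); print(o['eef_pos'],o['tcp_rot'])
yaw=2*np.arctan2(o['tcp_rot'][1],o['tcp_rot'][0]); x=np.array([np.cos(yaw),np.sin(yaw)]); y=np.array([np.sin(yaw),-np.cos(yaw)])
d=px(s,397/1.5,217/1.5,32)
# recess rim points -> circle of known radius
from scipy.optimize import least_squares
p=np.array([px(s,u/1.5,v/1.5,20)[:2] for u,v in [(285,3),(310,40),(350,67),(395,76),(440,67),(482,40),(505,5)]])
r=least_squares(lambda c:np.hypot(*(p-c).T)-37.5,[461,363]).x
for n,q in (('disc',d[:2]),('rec',r),('rec_top',np.array([461.9,363]))):
  e=q-o['eef_pos'][:2]; print(n,q,e@x,e@y)
E
```

```text
[360.21318791 279.18200947  39.41856008] [ 9.37279756e-01  3.48577322e-01  7.07340003e-04 -9.68598168e-05]
disc [402.56982191 310.43472597] 52.48488541347779 4.01914615827911
rec [462.31594729 362.61571306] 131.80854430246504 3.5586540821800057
rec_top [461.9 363. ] 131.74478170009627 2.9959615074058163
```

```bash
python3 -m jog '[[0,0.03,0.02,0,0,0],[0.05,0.03,0.02,0,0,0],[0.1,0.03,0.02,0,0,0],[0.14,0.03,0.02,0,0,0],[0.17,0.03,0.02,0,0,0],[0.2,0.03,0.02,0,0,0],[0.23,0.03,0.02,0,0,0],[0.26,0.03,0.02,0,0,0]]' | grep -E "pos|force"
python3 -m jog '[[0.03,0,0,0,0,0],[0.06,0,0,0,0,0],[0.09,0,0,0,0,0],[0.12,0,0,0,0,0],[0.15,0,0,0,0,0],[0.18,0,0,0,0,0],[0.21,0,0,0,0,0],[0.24,0,0,0,0,0]]' | grep -E "pos|force"
python3 -m jog '[[0.03,0,0,0,0,0],[0.06,0,0,0,0,0],[0.09,0,0,0,0,0],[0.12,0,0,0,0,0],[0.15,0,0,0,0,0],[0.18,0,0,0,0,0],[0.2,0,0,0,0,0],[0.2,0,0,0,0,0]]' | grep -E "pos|force"
python3 -c "
from h import *
s=cam('wrist');save(s,'w2.png',k=1.5)
print(observe()['tcp_rot'])
"
```

```text
eef_pos: [381.2, 293.6, 36.6]
force: [-1.4, -1.8, 2.1]
finger_force: 0.9
eef_pos: [399.6, 309.5, 36.6]
force: [-0.1, -1.4, 0.7]
finger_force: 0.7
eef_pos: [415.0, 322.8, 36.7]
force: [-1.0, 0.5, 0.6]
finger_force: 0.1
[ 9.37228858e-01  3.48714696e-01  2.93990187e-04 -2.03420558e-04]
```

View pics/w2.png

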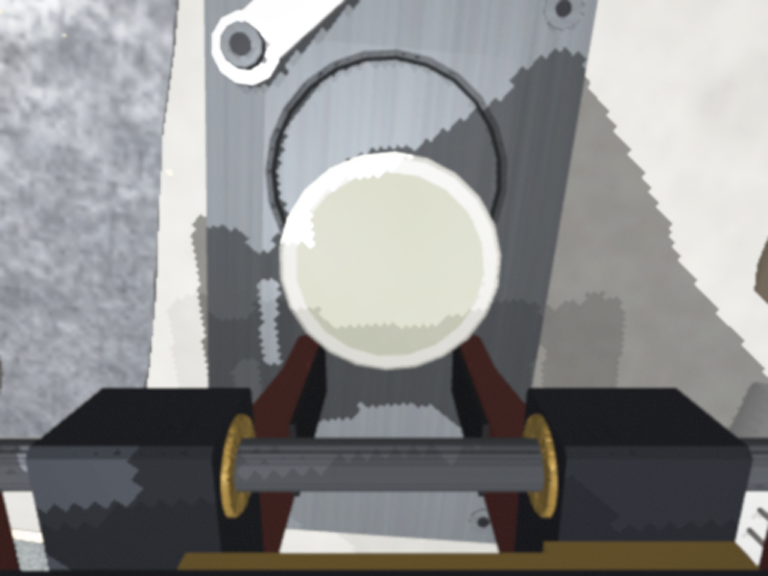

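The disc at (390,260) is cradled by both fingers and lines up with the recess centre at (388,163), with about 24 mm to go.

```bash
python3 -m jog '[[0.02,0,0,0,0,0],[0.04,0,0,0,0,0],[0.06,0,0,0,0,0],[0.08,0,0,0,0,0],[0.1,0,0,0,0,0],[0.12,0,0,0,0,0],[0.14,0,0,0,0,0],[0.15,0,0,0,0,0]]' | grep -E "pos|force"
python3 -m jog '[[0.01,0,0,0,0,0],[0.02,0,0,0,0,0],[0.03,0,0,0,0,0],[0.04,0,0,0,0,0],[0.05,0,0,0,0,0],[0.06,0,0,0,0,0],[0.07,0,0,0,0,0],[0.08,0,0,0,0,0]]' | grep -E "pos|force"
python3 -c "
from h import *
s=cam('wrist');save(s,'w3.png',k=1.5)
for u,v in [(260,150),(260,120),(230,145),(290,145),(260,180)]: print(px(s,u,v).round(1))
"
```

```text
eef_pos: [426.1, 332.4, 36.7]
force: [-2.4, -1.5, 1.5]
finger_force: 0.9
eef_pos: [432.1, 337.5, 36.6]
force: [-0.7, -0.9, 0.5]
finger_force: 0.2
[470.7 368.4  24.7]
[481.1 377.4  22.4]
[463.  380.6  23.6]
[481.7 359.1  24.3]
[459.9 359.1  26.6]
```

View pics/w3.png

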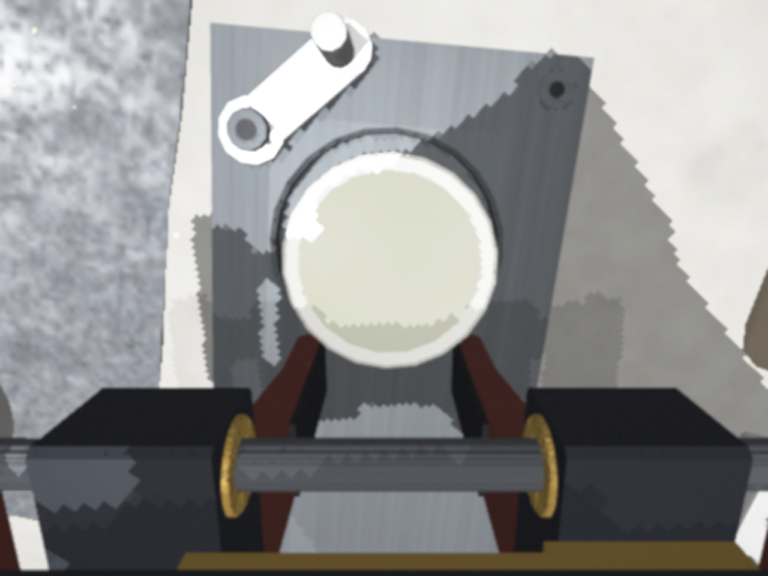

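The disc's leading edge has dipped into the recess while its rear is still up on the rim. The gap at the top is about 20 px, so it needs a few more mm.

```bash
python3 -m jog '[[0.01,0,0,0,0,0],[0.02,0,0,0,0,0],[0.03,0,0,0,0,0],[0.035,0,0,0,0,0],[0.035,0,0,0,0,0],[0.035,0,0,0,0,0]]' | grep -E "pos|force"
cat > lk.py <<'E'
from h import *
s=cam('wrist')
# plane fit of disc top from depth
H,W=s['z_map'].shape; U,V=np.meshgrid(np.arange(W),np.arange(H)); Z=s['z_map']
X=(np.stack([(U-s['cx'])/s['f']*Z,(V-s['cy'])/s['f']*Z,Z],-1)-s['t'])@s['R']
m=(np.hypot(X[...,0]-462,X[...,1]-363)<27)&(X[...,2]>5)&(X[...,2]<36)&(s['image'].min(2)>120)
q=X[m]; A=np.c_[q[:,:2]-[462,363],np.ones(len(q))]; c=np.linalg.lstsq(A,q[:,2],rcond=None)[0]
print('n',len(q),'slope',c[:2].round(3),'z centre',c[2].round(1))
E
python3 lk.py
```

```text
eef_pos: [434.7, 339.7, 36.7]
force: [0.0, -0.8, 0.1]
finger_force: 0.1
n 9142 slope [-0.001  0.001] z centre 21.7
```

The blank is seated: its top is level at about 22 mm. I'll back off and rise, shutting the gripper, then locate the pin and pivot and check clearance for the gripper body.

```bash
python3 -m jog '[[-0.06,0,0,0,0,0],[-0.12,0,0,0,0,0],[-0.12,0,-0.2,0,0,0],[-0.12,0,-0.5,0,0,0],[-0.12,0,-0.8,0,0,0],[-0.12,0,-0.9,0,0,0],[-0.12,0,-0.9,0,0,0],[-0.12,0,-0.9,0,0,0]]' -1| grep -E "pos|force"
python3 lk.py; python3 - <<'E'
from h import *
s=cam('wrist');save(s,'w4.png',k=1.5)
o=observe();print(o['eef_pos'],o['tcp_rot'],o['finger_gap'])
t=load('top');H,W=t['z_map'].shape; U,V=np.meshgrid(np.arange(W),np.arange(H)); Z=t['z_map']
X=((np.stack([(U-t['cx'])/t['f']*Z,(V-t['cy'])/t['f']*Z,Z],-1)-t['t'])@t['R'])[Z>0]
p=np.array([519.5,426]);a=(X[:,:2]-p)@np.array([[.757,.653],[.653,-.757]]).T
for h in (90,):
  m=(X[:,2]>h)&(np.hypot(*a.T)<300)
  g=np.maximum(np.abs(a[m])-[37.5,89],0); d=np.hypot(*g.T); i=np.argsort(d)[:5]; print(h,np.c_[X[m][i],a[m][i],d[i]].round(0))
E
```

```text
eef_pos: [425.4, 331.2, 126.4]
force: [-1.3, 0.7, -0.6]
finger_force: 0.0
n 4160 slope [-0.  0.] z centre 21.7
[424.78034348 330.70130403 125.13266476] [ 9.37233853e-01  3.48699184e-01 -1.12446758e-03  5.65298474e-04] 0.0043162294797319
90 [[583. 279. 182. -48. 153.  65.]
 [582. 278. 207. -49. 153.  65.]
 [582. 278. 231. -49. 153.  65.]
 [580. 277. 103. -52. 152.  65.]
 [582. 278. 241. -49. 153.  65.]]
```

View pics/w4.png

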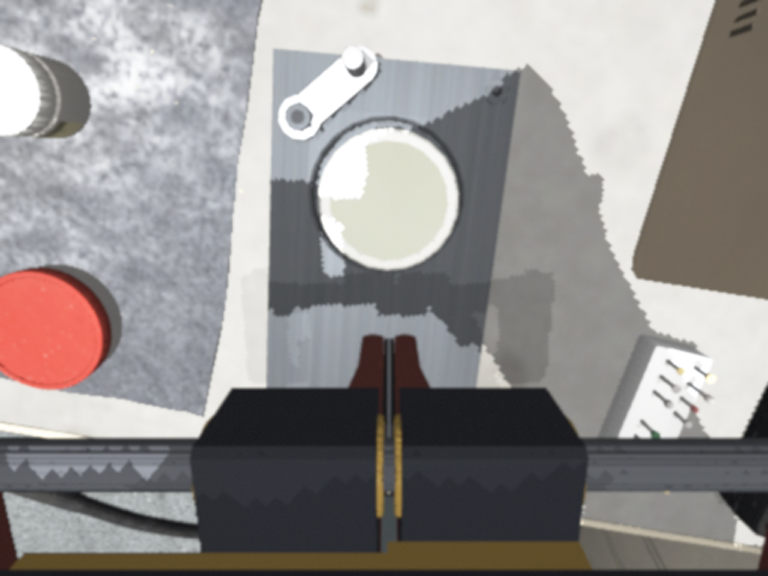

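The disc at (388,197) sits inside the recess. The pivot is at (297,117) and the pin top at (353,58). The fingers are shut and clearance is 65 mm.

```bash
python3 - <<'E'
from h import *
s=load('wrist'); o=observe()
yaw=2*np.arctan2(o['tcp_rot'][1],o['tcp_rot'][0]); x=np.array([np.cos(yaw),np.sin(yaw)]); y=np.array([np.sin(yaw),-np.cos(yaw)])
for n,u,v,z in (('piv',297,117,34.5),('pin',353,57,55.5),('disc',388,197,23)):
  q=px(s,u/1.5,v/1.5,z)[:2]; e=q-o['eef_pos'][:2]; print(n,q,e@x,e@y)
print(o['eef_pos'])
E
```

```text
piv [464.92917823 417.86738773] 87.35938871077269 -39.72646829274689
pin [498.65016089 411.29233888] 108.58238872897395 -12.709432758203107
disc [464.07506129 363.09719106] 50.91373194885466 1.1662946610830218
[424.78034348 330.70130403 125.13266476]
```

```bash
python3 -m jog '[[0.3,0,0,0,0,0],[0.6,-0.05,0,0,0,0],[0.9,-0.1,0,0,0,0],[1,-0.1,0,0,0,0],[1,-0.1,0,0,0,0],[1,-0.1,0,0,0,0]]' | grep -E "pos|force"
python3 -m jog '[[0.2,0,0,0,0,0],[0.33,0,0,0,0,0],[0.33,0,0.2,0,0,0],[0.33,0,0.45,0,0,0],[0.33,0,0.65,0,0,0],[0.33,0,0.73,0,0,0],[0.33,0,0.73,0,0,0],[0.33,0,0.73,0,0,0]]' | grep -E "pos|force"
python3 - <<'E'
from h import *
o=observe(); q=o['tcp_rot']
yaw=2*np.arctan2(q[1],q[0]); x=np.array([np.cos(yaw),np.sin(yaw)]); y=np.array([np.sin(yaw),-np.cos(yaw)])
e=o['eef_pos'][:2]-[464.9,417.7];print('rel pivot',e@x,e@y,o['eef_pos'],yaw)
E
```

```text
eef_pos: [493.5, 403.9, 124.8]
force: [-1.1, -0.6, -0.1]
finger_force: 0.0
eef_pos: [519.1, 425.7, 53.8]
force: [1.0, -0.2, 1.0]
finger_force: 0.0
rel pivot 46.260150925341435 29.40274190697057 [519.12673997 425.69896662  53.84085852] 0.7126357639942309
```

```bash
python3 -m jog '[[-0.04,0,0,0,0,0],[-0.08,0,0,0,0,0],[-0.11,0,0,0,0,0],[-0.14,0,0,0,0,0],[-0.17,0,0,0,0,0],[-0.2,0,0,0,0,0],[-0.23,0,0,0,0,0],[-0.26,0,0,0,0,0]]' | grep -E "pos|force"
python3 -m jog '[[-0.03,0,0,0,0,0],[-0.06,0,0,0,0,0],[-0.09,0,0,0,0,0],[-0.12,0,0,0,0,0],[-0.15,0,0,0,0,0],[-0.18,0,0,0,0,0],[-0.21,0,0,0,0,0],[-0.24,0,0,0,0,0]]' | grep -E "pos|force"
python3 -m jog '[[-0.01,0,0,0,0,0],[-0.02,0,0,0,0,0],[-0.02,0,0,0,0,0]]' | grep -E "pos|force"
```

```text
eef_pos: [500.7, 408.7, 54.2]
force: [2.4, -0.4, 0.5]
finger_force: 0.9
eef_pos: [481.0, 395.1, 53.8]
force: [-0.7, 7.7, -2.7]
finger_force: 3.1
eef_pos: [479.6, 393.4, 53.9]
force: [0.0, 2.8, 0.0]
finger_force: 1.2
```

```bash
python3 -m jog '[[-0.01,0,0,0,0,0],[-0.02,0,0,0,0,0],[-0.03,0,0,0,0,0],[-0.03,0,0,0,0,0],[-0.03,0,0,0,0,0]]' | grep -E "pos|force"
python3 -m jog '[[0.1,0,0,0,0,0],[0.2,0,0,0,0,0],[0.2,0,-0.3,0,0,0],[0.2,0,-0.6,0,0,0],[0.2,0,-0.9,0,0,0],[0.2,0,-1,0,0,0],[0.2,0,-1,0,0,0],[0.2,0,-1,0,0,0]]' | grep -E "pos|force"
python3 -m jog '[[-0.3,0,0,0,0,0],[-0.6,0,0,0,0,0],[-0.9,0,0,0,0,0],[-0.9,0,0,0,0,0],[-0.9,0,0,0,0,0]]' | grep -E "pos|force"
python3 -c "
from h import *
s=cam('wrist');save(s,'w5.png',k=1.5)"
```

```text
eef_pos: [478.5, 391.2, 53.9]
force: [2.1, 6.4, -2.1]
finger_force: 2.5
eef_pos: [493.4, 402.4, 153.0]
force: [0.5, -0.3, -0.4]
finger_force: 0.0
eef_pos: [423.8, 342.3, 151.8]
force: [0.3, 1.1, -0.5]
finger_force: 0.0
```

View pics/w5.png

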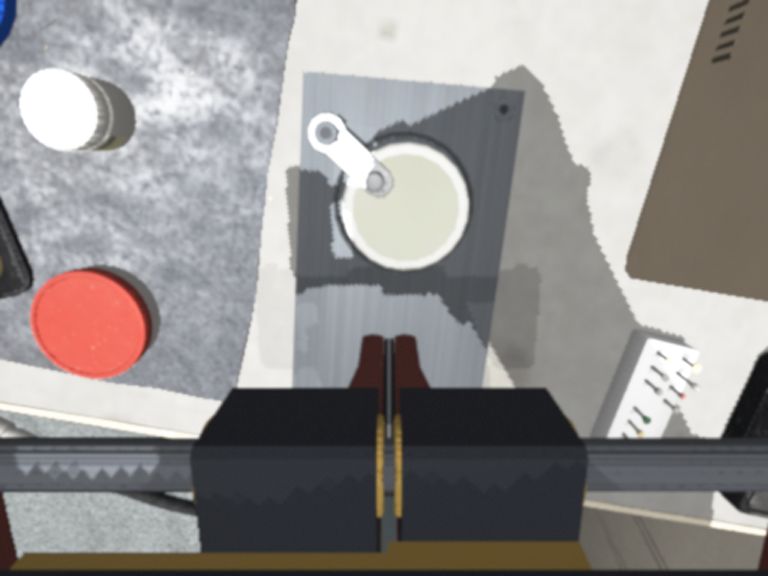

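The tab now lies over the blank: pivot (326,131), pin (376,181), disc (405,205). I'll check the angle numerically.

```bash
python3 - <<'E'
from h import *
s=load('wrist')
a=px(s,326/1.5,131/1.5,34.5)[:2]; b=px(s,376/1.5,180/1.5,55.5)[:2]; c=np.array([462.1,362.9]); d=px(s,405/1.5,205/1.5,23)[:2]
an=lambda v:np.arctan2(v[1],v[0])
print(a,b,d,np.hypot(*(b-a)),1.57-(an(b-a)-an(c-a)))
E
python3 lk.py
```

```text
[466.18237602 418.51893651] [465.43242225 384.22238097] [463.82719922 363.10862028] 34.30475408650409 1.5185956084600276
n 3241 slope [0.003 0.044] z centre 22.1
```

```bash
sed -i 's/<36)/<25.5)/' lk.py; python3 lk.py; python3 -c "
from station import finish_job
print(finish_job())"
```

```text
n 3034 slope [-0.001  0.002] z centre 21.7
the job is handed in; nothing more can be done
None
```

The job is handed in: the blank lies flat in the recess, about 2 mm off its centre, the tab is at about 1.5 rad over it, and the robot is clear of everything; I have not seen the verdict.

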